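Dock the reagent carrier

TASK

Dock the reagent carrier: slide it into the docking bay, under the height bar, until its block plug is fully home in the bay's socket. Every dropper bottle that stands proud in it has to be pushed fully down, since only seated bottles clear the bar, and the tube that stands in the lane has to go: set it down upright on the worktop, to the side of the lane or behind the bay. Leave the other things on the bench where they are.

Things in the scene. Friction and masses are not known exactly. Their poses are not given: they have to be found in the camera images.
- carrier: reagent carrier: a loose white block with an aluminium top plate, 100 mm deep (x), 120 mm wide (y), 60 mm tall, 0.5 to 1.1 kg, too wide to grasp; origin at the centre of its underside, z up. Block plug on its +x face, flat ribbed push face at -x. Three dropper bottles stand in friction sleeves in its top at x = +18 mm, y = -36, 0, +36 mm
- plug_tip (a point): middle of the end of the carrier's black block plug: 46 mm wide (y), 24 mm tall, sticking out 25 mm from the +x face, 30 mm above the worktop
- push_face (a point): middle of the carrier's flat ribbed -x face, across from the plug, 30 mm above the worktop
- dock: docking bay, fixed to the worktop, its place and heading vary: white housing 176 mm wide (y), 64 mm deep, 110 mm tall, with two rails and a height bar before it. Origin on the worktop below the middle of the socket face; +x is the way in. No floor: the carrier slides on the worktop. Fully home, the carrier's +x face rests on the housing, its origin at x = -50 mm, y = 0, axes parallel
- socket (a point): middle of the mouth of the socket hole in the housing's face, 50 mm wide and 28 mm tall, 30 mm above the worktop
- lane_mouth (a point): middle of the bay's open mouth on the worktop, at x = -128 mm of the bay. Two slick grey plastic rails 26 mm high, 123 mm clear between them, run from the housing's face out to x = -80 mm, then flare to about 154 mm apart at this point
- bar_mid (a point): middle of the underside of the steel height bar, 88 mm above the worktop, at x = -62 mm of the bay; the bar is 12 mm deep and 11 mm tall and crosses the lane on two posts 16 mm deep that rise from the rails
- stray_tube: a capped 50 ml tube standing upright on the worktop in the lane in front of the bay's mouth, 35 mm wide at the cap, 30 mm at the body, 113 mm tall, 50 g; origin at the centre of its foot, z up. Free worktop to stand it on: the front strip left of the bay and before the big beige instrument, about x = 0.43, y = 0.2 to 0.38 m, which it shares with the timer; the worktop's front edge is at x = 0.375
- bottle_1 (a joint): how far dropper bottle 1 (in the carrier at y = -36 mm) stands proud of its home position, m: 0 is fully down, at most 0.022. It slides straight down against about 5 N of sleeve friction and stays where it is left
- bottle_1_top (a point): top of the cap of dropper bottle 1 (cap 16 mm wide, bottle 25 mm); 82 mm above the worktop when the bottle is fully down
- bottle_2 (a joint): how far dropper bottle 2 (in the carrier at y = +0 mm) stands proud of its home position, m: 0 is fully down, at most 0.022. It slides straight down against about 5 N of sleeve friction and stays where it is left
- bottle_2_top (a point): top of the cap of dropper bottle 2 (cap 16 mm wide, bottle 25 mm); 82 mm above the worktop when the bottle is fully down
- bottle_3 (a joint): how far dropper bottle 3 (in the carrier at y = +36 mm) stands proud of its home position, m: 0 is fully down, at most 0.022. It slides straight down against about 5 N of sleeve friction and stays where it is left
- bottle_3_top (a point): top of the cap of dropper bottle 3 (cap 16 mm wide, bottle 25 mm); 82 mm above the worktop when the bottle is fully down
- beaker: bystander: clear plastic beaker, 69 mm wide, 85 mm tall, empty; origin at the centre of its underside
- tape_roll: bystander: roll of green label tape lying flat, 69 mm wide, 18 mm tall; origin at the centre of its underside
- marker_1: bystander: marker pen lying along the front edge of the worktop, 135 mm long along its y, 17 mm thick; origin at the centre of its underside
- tweezers: bystander: steel tweezers lying down, 126 mm long along their y, 16 mm wide, 8 mm tall; origin at the centre of its underside
- timer: bystander: white bench timer lying flat, 64 x 64 x 16 mm; origin at the centre of its underside
- amber_2: bystander: amber reagent bottle with a red cap, 49 mm wide, 132 mm tall, standing; origin at the centre of its underside
- marker_2: bystander: marker pen lying down, 135 mm long along its y, 17 mm thick; origin at the centre of its underside

How it is judged:
By the outcome, as a careful person would: the job done as asked, in the order asked, and still so for the second after the job is handed in, with the robot touching nothing.
It also fails if it takes over 69 s, if anything falls off the work surface, if the arm or the gripper's body presses on something with over 40 N, if the wrist force passes 120 N, or if a joint passes its speed limit or range.

ROBOT

A 7-joint arm with a two-finger parallel gripper is mounted at the origin on a cart in front of the work surface, level with it; the furniture and walls round the work are solid. World frame = base frame: x ahead of the robot, y to its left, z up, the work surface at z = 0. Lengths are in m, angles in rad, forces in N, time in s.
With the tool pointing down it reaches from about 0.35 to 0.9 m from the base axis. Payload 8.1 kg.
Tool frame: the origin (TCP) lies where the fingers leave the gripper's body, on its centre line; the fingertips stand 66 mm ahead of it and the grasp point (between the pads) lies 47 mm ahead of it; z points along the fingers, y is the line along which they close (so a half turn about z gives the same grasp; the last joint's range is limited). The gripper opens to 92 mm and grips with 3 to 60 N. Pads are 19 mm wide; open, the fingers measure 130 mm over their backs; the gripper's body (75 mm by 190 mm) begins 47 mm behind the grasp point.
Start: joints at [-1.321, 0.434, 0.025, 1.573, -0.012, 1.134, -0.075], TCP at [0.216, 0.587, 0.292] pointing down, gripper open.
Joint ranges: [-2.62, 2.62], [-0.44, 2.09], [-1.27, 1.32], [0.08, 2.57], [-1.32, 4.46], [0.12, 2], [-2.74, 2.74]. Speed limits (rad/s): [2.22, 2.22, 3.01, 3.01, 3.14, 3.14, 3.14].

INTERFACE

Orientations are given as a rotation vector (axis times angle).
In Python, from cell import arm gives the robot as it stands.
- The arm moves only by the tool send_rows, never from a script. Its argument "motion" is text: rows parted by semicolons, each of 7 numbers parted by spaces: the closure, from 0 (fully open) to 1 (shut), then the shift along the world's x, y, z in m, then the turn, a rotation vector about the world's x, y, z in degrees. A call has 1 to 5 rows; each row shifts and turns the commanded pose from where the row before left it; what a row does not reach is not made up. A row lasts 1/8 s, in which the tool goes at most 62.5 mm and 10.7 degrees, less where a joint would pass 70% of its speed; a pose out of reach is approached as far as the arm can. A call is refused whole if a number of a shift passes 0.0625 or a number of a turn 10.7, either way. A call with a gripper value outside its range is refused whole. The fingers move at their own pace and stop on an object; "force" is the grip in N (left out, the last holds). Time passes only in rows, so rows that do not move let the fingers close. It gives the time, the measured TCP pose, the force, the opening and the grip force at its end, in the units of the state.
- arm.observe(): the state, without advancing time (a new reading comes with each control period).
- arm.get_image(name): name is "side" or "top" or "wrist"; returns (picture, depth): 420x560x3 uint8, blue, green, red; 420x560 float32, m along the optical axis (not along the pixel's ray), 0 where there is no reading.
- arm.camera_model(name): a dict with "fx", "fy", "cx", "cy" (pixels), "view" (4x4, takes a point from world to camera coordinates). Camera axes: x right, y down, z forward; pixel columns grow to the right and rows downward; lengths in m; the calibration is good to about 2 mm. A picture is of the moment at which its call begins: read the wrist's pose just before it. camera_model takes no time and is no camera call; for the wrist camera it gives the pose at the moment of the call.
- arm.sign_off(): hands the job in; it is judged then, once.
The state is a dict: "clock": time; "joints": joint angles; "dq": joint speeds; "joint_efforts": joint torques, N m; "position": TCP position; "ee_rot": TCP orientation; "force": force on the tool from outside, world axes, zero at the start; "ft_torque": the same for the moment, N m; "width": opening from 0.0 (shut) to 1.0 (fully open); "gripper_force": force on a finger pad.
Only numpy, scipy, OpenCV 4.12 (cv2) and the standard library are available. Lean on these libraries where they do the work, as an engineer would, in place of code of your own. Each camera call takes 0.05 s, during which the arm holds its last target. There are 200 camera calls.

## Working session

There is one attempt and no reset: what is moved stays moved. The work goes in short steps, Python scripts to look and compute and a tool call to move; the robot and the scene stay as the last step left them, time stands still between calls to the robot, and variables do not carry over. Pictures are saved under pics/ and viewed, at most 10 in all, crops included, and the job is handed in when it is done.

Besides the shell and the picture viewer there is one more tool, called after "Call:" as name(argument=value, ...) on one line, values as JSON. send_rows: Moves the arm, as the interface text tells. Its arguments: {"type":"object","properties":{"motion":{"type":"string"},"force":{"type":"number"}},"required":["motion"]}

```bash
ls; mkdir -p pics; cat > h.py <<'E'
import numpy as np, cv2
from cell import arm
def pts(name):
    m=arm.camera_model(name); img,d=arm.get_image(name)
    v,u=np.mgrid[:d.shape[0],:d.shape[1]]
    c=np.stack([(u-m["cx"])/m["fx"]*d,(v-m["cy"])/m["fy"]*d,d,np.ones_like(d)],-1)
    w=c@np.linalg.inv(np.array(m["view"])).T
    w=w[...,:3]; w[d<=0]=np.nan
    return img,w
E
python3 - <<'E'
from h import *
for n in("top","side"):
    img,w=pts(n); cv2.imwrite(f"pics/{n}0.png",img); np.save(f"{n}0.npy",w)
    m=arm.camera_model(n); print(n,np.linalg.inv(np.array(m["view"])).round(3).tolist(),m["fx"])
print(arm.observe())
E
```

```text
pics
top [[-0.025, -0.982, 0.188, 0.356], [-1.0, 0.024, -0.003, 0.095], [-0.002, -0.189, -0.982, 1.201], [0.0, 0.0, 0.0, 1.0]] 454.64700705221554
side [[0.98, -0.098, 0.175, 0.311], [-0.201, -0.481, 0.854, -1.099], [0.0, -0.871, -0.491, 0.769], [0.0, 0.0, 0.0, 1.0]] 514.0897013248594
{'clock': 0.1, 'joints': array([-1.32057963,  0.43516108,  0.02499176,  1.57399575, -0.01161177,
        1.1339697 , -0.07510674]), 'dq': array([ 0.00133109, -0.00150182,  0.00214755, -0.00183636, -0.00067533,
       -0.00105969, -0.00015855]), 'joint_efforts': array([ 3.87810229e-03, -6.69132400e+01,  9.88493487e-01, -3.15144861e+01,
       -6.04976923e-02,  3.73188104e-02,  4.32644742e-05]), 'position': array([0.21588937, 0.58615338, 0.29152276]), 'ee_rot': array([-5.51462670e-01, -3.09268992e+00,  2.17294185e-03]), 'force': array([-0.55809102, -0.26602709, -0.13437064]), 'ft_torque': array([0.00265315, 0.00875631, 0.02301481]), 'gripper_force': 0.0, 'width': 1.002273693503289}
```

View pics/top0.png

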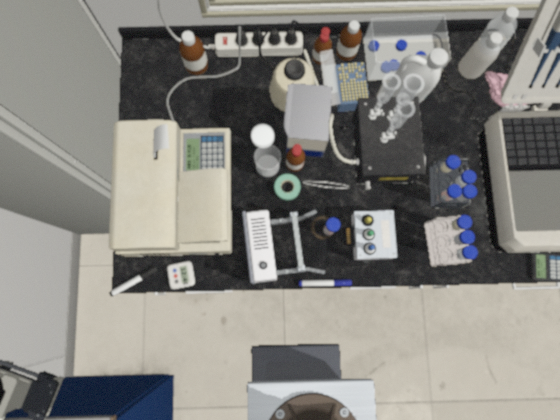

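View pics/side0.png

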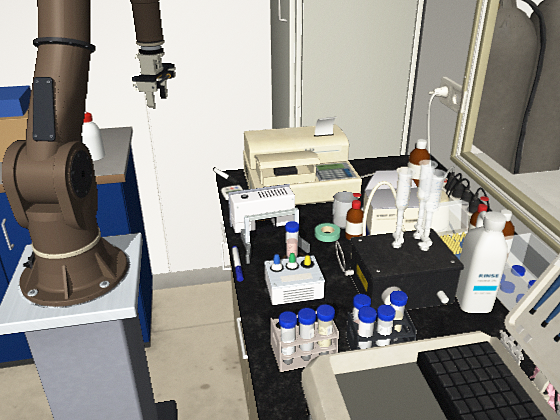

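The top view shows the dock at px (260,245) with its mouth facing right (world -y), the blue-capped tube at (328,228) and the carrier at (375,235), its plug pointing left. The bottles are at about (368,220), (370,234) and (370,247). The side view agrees with this. Next I'll measure from the point clouds.

```bash
cat > meas.py <<'E'
from h import *
import sys
def rect(w,sel,zlo,zhi,k=3):
    m=(sel&(w[...,2]>zlo)&(w[...,2]<zhi)).astype(np.uint8)
    n,l,s,c=cv2.connectedComponentsWithStats(m)
    i=1+np.argmax(s[1:,4]); p=w[l==i]
    r=cv2.minAreaRect((p[:,:2]*1000).astype(np.float32)); return r,p.mean(0).round(4),len(p)
if __name__=="__main__":
    w=np.load("top0.npy"); img=cv2.imread("pics/top0.png"); 
    v,u=np.mgrid[:420,:560]
    box=lambda a,b,c,d:(u>=a)&(u<=c)&(v>=b)&(v<=d)
    print("table z",np.nanmedian(w[260:280,340:400,2]))
    print("carrier",rect(w,box(345,200,405,270),.053,.068))
    print("plug",rect(w,box(340,220,354,250),.03,.05))
    print("dock",rect(w,box(235,200,282,290),.1,.118))
    print("bar",rect(w,box(285,205,308,275),.09,.106))
    hsv=cv2.cvtColor(img,cv2.COLOR_BGR2HSV)
    print("cap",rect(w,box(310,205,345,245)&(hsv[...,0]>105)&(hsv[...,0]<130)&(hsv[...,1]>120),.09,.13))
    for n,b in(("y",(358,211,377,227)),("g",(358,228,377,241)),("b",(358,242,377,256))):
        p=w[box(*b)]; p=p[p[:,2]>.072]; zt=np.percentile(p[:,2],90); q=p[p[:,2]>zt-.004]; print(n,zt,q.mean(0),len(q))
    for n,b in(("rail",(270,205,325,222)),("rail2",(270,262,330,278))):
        p=w[box(*b)]; p=p[(p[:,2]>.018)&(p[:,2]<.034)]; print(n,p.min(0),p.max(0),len(p), np.polyfit(p[:,1],p[:,0],1))
    w2=np.load("side0.npy")
    print("timer",rect(w,box(165,260,197,292),.008,.024))
    print("pen1",rect(w,box(295,277,360,292),.006,.024), "pen2", rect(w,box(105,265,150,298),.006,.024),"tape",rect(w,box(270,172,303,202),.008,.026))
    print("instr",rect(w,box(110,120,233,258),.03,.3))
E
python3 meas.py
python3 - <<'E'
import cv2
a=cv2.imread('pics/top0.png')[190:300,225:415];b=cv2.imread('pics/side0.png')[170:320,220:360]
cv2.imwrite('pics/c.png',cv2.resize(a,(760,440),interpolation=cv2.INTER_CUBIC));cv2.imwrite('pics/d.png',cv2.resize(b,(560,600),interpolation=cv2.INTER_CUBIC))
E
```

```text
table z -0.0008791133993555356
carrier (((509.3973693847656, -173.81455993652344), (100.54025268554688, 120.16566467285156), 89.9698486328125), array([ 0.5089, -0.1745,  0.0594]), 1711)
plug (((517.6869506835938, -110.70862579345703), (25.810415267944336, 64.41769409179688), 86.42491149902344), array([ 0.5101, -0.1116,  0.0402]), 192)
dock (((483.3612060546875, 120.04478454589844), (175.6171112060547, 63.89664840698242), 5.707713603973389), array([0.4817, 0.1201, 0.1058]), 1813)
bar (((492.76934814453125, 26.97217559814453), (143.19805908203125, 15.61685848236084), 5.320196628570557), array([0.4918, 0.0267, 0.0981]), 312)
cap (((529.3297119140625, -60.78558349609375), (32.523494720458984, 31.38547706604004), 43.03181838989258), array([ 0.5287, -0.0606,  0.1118]), 155)
y 0.08222503696624539 [ 0.54490741 -0.15493693  0.0811958 ] 15
g 0.0940235024785685 [ 0.50884914 -0.15533181  0.09284383] 16
b 0.09612541327032975 [ 0.47346095 -0.15598497  0.09484527] 15
rail [ 0.55173335 -0.02926855  0.01801457] [0.58214606 0.09251988 0.03121047] 144 [-0.18430347  0.56760495]
rail2 [ 0.41667354 -0.0453139   0.01895213] [0.43323842 0.08035065 0.03121553] 157 [-0.006486    0.42370039]
timer (((421.3179626464844, 326.9476318359375), (64.57449340820312, 64.3244400024414), 8.256629943847656), array([0.4211, 0.3263, 0.0156]), 594)
pen1 (((392.1737976074219, -46.456451416015625), (14.582868576049805, 135.2451171875), 0.01693757250905037), array([ 0.392 , -0.047 ,  0.0132]), 296) pen2 (((404.4434509277344, 457.0751037597656), (15.439178466796875, 120.06436920166016), 28.635129928588867), array([0.4038, 0.4576, 0.0133]), 266) tape (((649.3729858398438, 43.56471633911133), (67.75752258300781, 67.54788970947266), 22.7634220123291), array([0.6489, 0.0436, 0.0169]), 406)
instr (((632.88134765625, 330.7905578613281), (282.30169677734375, 322.1957092285156), 89.45042419433594), array([0.6186, 0.3289, 0.1429]), 15506)
```

View pics/c.png

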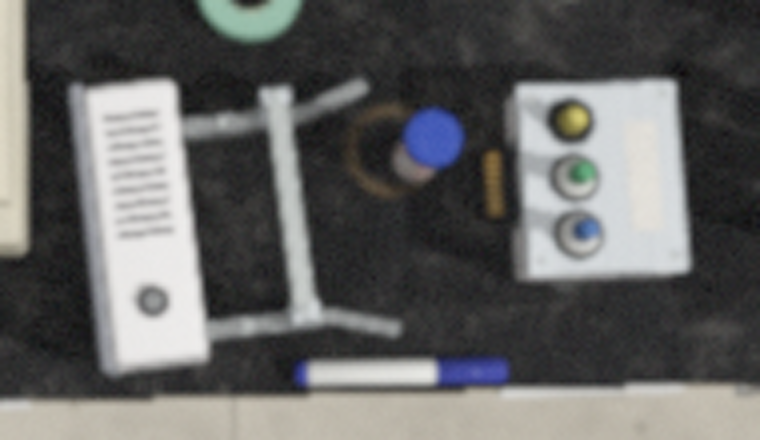

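View pics/d.png

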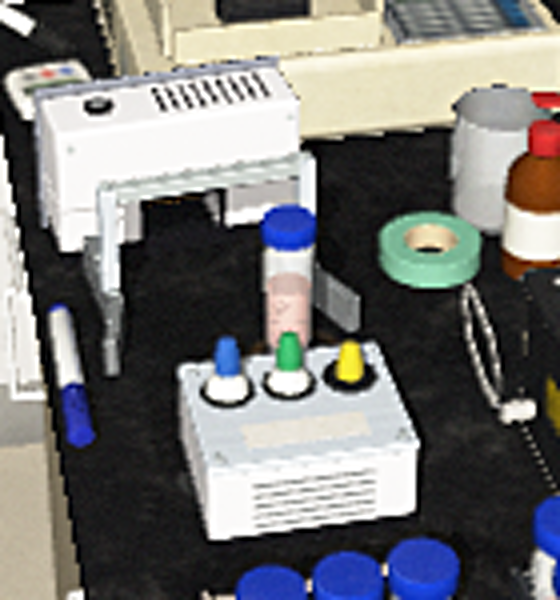

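The close views show that the yellow bottle is seated (top at 0.082) and that green and blue stand about 13 mm proud. The dock is at about (0.4866, 0.0882) with its heading about 95.5°. The carrier is at (0.509, -0.174) with its heading at 90°, and the tube cap is at (0.529, -0.061). I'll remove the tube first.

Call:
send_rows(motion="0 0.026 -0.054 0 0 0 4; 0 0.026 -0.054 0 0 0 4; 0 0.026 -0.054 0 0 0 4; 0 0.026 -0.054 0 0 0 4; 0 0.026 -0.054 0 0 0 4.3", force=12)

```text
clock: 0.72
position: [0.3465, 0.3145, 0.2921]
ee_rot: [0.006, -3.142, 0.0]
force: [1.1, 0.3, 0.6]
width: 0.999
gripper_force: 0.0
```

Call:
send_rows(motion="0 0.026 -0.054 0 0 0 0; 0 0.026 -0.054 0 0 0 0; 0 0.026 -0.054 0 0 0 0; 0 0.026 -0.054 0 0 0 0; 0 0.026 -0.054 0 0 0 0")

```text
clock: 1.35
position: [0.4764, 0.0447, 0.2923]
ee_rot: [-0.003, 3.141, 0.0]
force: [0.3, 1.5, 0.6]
width: 1.001
gripper_force: 0.0
```

```bash
python3 - <<'E'
import numpy as np
w=np.load("top0.npy"); w2=np.load("side0.npy")
for W in(w,w2):
  for a in np.arange(.16,.32,.03):
    p=W.reshape(-1,3); p=p[(abs(p[:,1]-a)<.015)&(p[:,0]<.56)&(p[:,0]>.42)&(p[:,2]>.04)]
    if len(p): print(a.round(2),p[:,0].min().round(3),p[:,2].max().round(3),np.percentile(p[:,2],50).round(3))
E
```

```text
0.16 0.422 0.114 0.108
0.19 0.473 0.166 0.153
0.22 0.472 0.165 0.16
0.25 0.473 0.165 0.155
0.28 0.472 0.157 0.146
0.31 0.473 0.156 0.14
0.16 0.425 0.113 0.109
0.19 0.479 0.164 0.149
0.22 0.477 0.166 0.113
0.25 0.478 0.163 0.108
0.28 0.477 0.154 0.087
0.31 0.477 0.16 0.131
```

Call:
send_rows(motion="0 0.0265 -0.053 0 0 0 0; 0 0.0265 -0.053 0 0 0 0; 0 0 0 -0.06 0 0 0; 0 0 0 -0.055 0 0 0; 0 0 0 -0.04 0 0 0")

```text
clock: 1.98
position: [0.5279, -0.0595, 0.1348]
ee_rot: [0.002, -3.139, 0.0]
force: [0.9, 0.7, -0.1]
width: 1.0
gripper_force: 0.0
```

Call:
send_rows(motion="0.3 0 0 0 0 0 0; 0.7 0 0 0 0 0 0; 0.7 0 0 0 0 0 0; 0.7 0 0 0 0 0 0; 0.7 0 0 0 0 0 0")

```text
clock: 2.6
position: [0.5293, -0.0594, 0.138]
ee_rot: [-0.002, 3.14, 0.0]
force: [-0.1, -0.1, 0.5]
width: 0.505
gripper_force: 0.0
```

Call:
send_rows(motion="0.75 0 0 0 0 0 0; 0.75 0 0 0 0 0 0; 0.75 0 0 0 0 0 0; 0.75 0 0 0 0 0 0")

```text
clock: 3.1
position: [0.5292, -0.0596, 0.1374]
ee_rot: [-0.002, 3.141, -0.0]
force: [0.8, -0.4, 2.2]
width: 0.359
gripper_force: 12.0
```

Call:
send_rows(motion="0.75 0 0 0.05 0 0 0; 0.75 0 0 0.05 0 0 0; 0.75 0 0 0.05 0 0 0; 0.75 -0.022 0.05 0 0 0 0; 0.75 -0.022 0.05 0 0 0 0")

```text
clock: 3.72
position: [0.4845, 0.0414, 0.2877]
ee_rot: [0.0, 3.141, 0.001]
force: [1.0, 1.5, 0.6]
width: 0.363
gripper_force: 12.0
```

Call:
send_rows(motion="0.75 -0.022 0.05 0 0 0 0; 0.75 -0.022 0.05 0 0 0 0; 0.75 -0.023 0.05 0 0 0 0; 0.75 0 0.0245 0 0 0 0; 0.75 0 0 0 0 0 0")

```text
clock: 4.35
position: [0.4172, 0.2169, 0.287]
ee_rot: [0.008, -3.141, -0.0]
force: [-1.2, -1.3, -1.2]
width: 0.363
gripper_force: 12.0
```

Call:
send_rows(motion="0.75 0 0 -0.05 0 0 0; 0.75 0 0 -0.05 0 0 0; 0.75 0 0 -0.03 0 0 0; 0.75 0 0 -0.015 0 0 0; 0.75 0 0 0 0 0 0")

```text
clock: 4.97
position: [0.4176, 0.2134, 0.1413]
ee_rot: [-0.0, -3.139, 0.003]
force: [-0.4, 0.2, -0.9]
width: 0.363
gripper_force: 12.0
```

Call:
send_rows(motion="0.75 0 0 -0.002 0 0 0; 0.75 0 0 -0.002 0 0 0; 0.75 0 0 0 0 0 0")

```text
clock: 5.35
position: [0.4181, 0.2151, 0.1386]
ee_rot: [-0.002, 3.141, 0.001]
force: [-0.3, -0.2, -0.3]
width: 0.362
gripper_force: 12.0
```

```bash
python3 - <<'E'
from h import *
img,w=pts("side"); cv2.imwrite("pics/s1.png",cv2.resize(img[110:290,170:380],(700,600)))
E
```

```text
(no output)
```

View pics/s1.png

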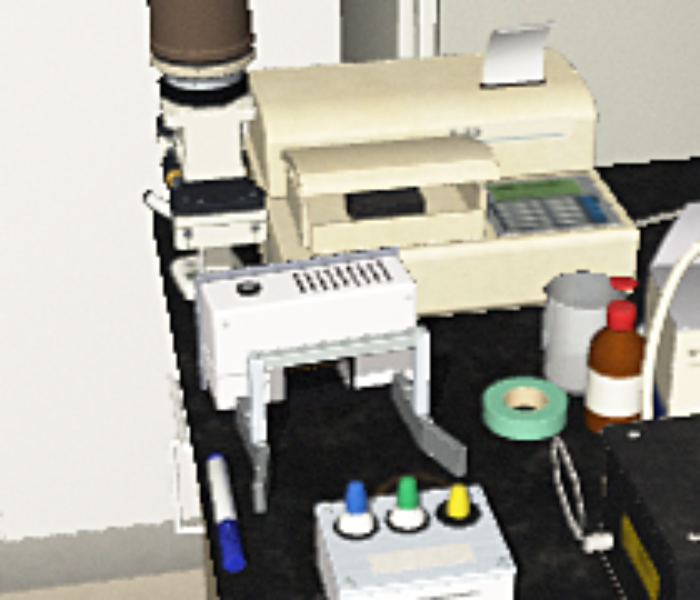

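The tube itself is hidden behind the dock here. The gripper is at px (215,230), in front of the beige instrument and clear of it. I'll lower the last millimetre and release.

Call:
send_rows(motion="0.75 0 0 -0.0015 0 0 0; 0.75 0 0 0 0 0 0; 0.55 0 0 0 0 0 0; 0.4 0 0 0 0 0 0; 0.4 0 0 0 0 0 0")

```text
clock: 6.02
position: [0.4179, 0.215, 0.1366]
ee_rot: [0.002, -3.141, 0.0]
force: [-0.2, -0.4, 0.4]
width: 0.585
gripper_force: 0.0
```

Call:
send_rows(motion="0.4 0 0 0 0 0 0; 0.4 0 0 0.03 0 0 0; 0.4 0 0 0.05 0 0 0; 0.4 0 0 0.06 0 0 0; 0.815 0 0 0.03 0 0 0")

```text
clock: 6.65
position: [0.4186, 0.2153, 0.3098]
ee_rot: [-0.002, 3.139, 0.004]
force: [-0.3, 0.4, 0.0]
width: 0.536
gripper_force: 0.0
```

Call:
send_rows(motion="0.815 0.0105 -0.053 0 0 0 -10; 0.815 0.0105 -0.053 0 0 0 -10; 0.815 0.0105 -0.053 0 0 0 -10; 0.815 0.0105 -0.053 0 0 0 -10; 0.815 0.0105 -0.053 0 0 0 -10")

```text
clock: 7.28
position: [0.4705, -0.0516, 0.3069]
ee_rot: [1.333, 2.844, 0.001]
force: [0.9, 1.1, 0.0]
width: 0.188
gripper_force: 0.0
```

Call:
send_rows(motion="0.815 0.0105 -0.053 0 0 0 -10; 0.815 0.0105 -0.053 0 0 0 -10; 0.815 0 0 -0.05 0 0 -10; 0.815 0 0 -0.05 0 0 -10; 0.815 0 0 0 0 0 0")

```text
clock: 7.9
position: [0.4894, -0.1553, 0.2041]
ee_rot: [-2.215, -2.22, 0.007]
force: [-0.7, -0.3, -0.6]
width: 0.182
gripper_force: 0.0
```

```bash
python3 - <<'E'
from h import *
s=arm.observe(); print(s['position'],s['ee_rot'],s['width'])
img,w=pts("side"); img2,w2=pts("top"); np.save("top1.npy",w2); cv2.imwrite("pics/top1.png",img2)
cv2.imwrite("pics/m1.png",np.hstack([cv2.resize(img[170:320,230:380],(400,400)),cv2.resize(img2[185:305,150:410],(400,185*1)).repeat(1,0) if 0 else cv2.resize(img2[190:310,150:270],(400,400))]))
E
```

```text
[ 0.48936527 -0.15527062  0.20414704] [-2.21525436 -2.22011481  0.00723455] 0.18209813215272258
```

View pics/m1.png

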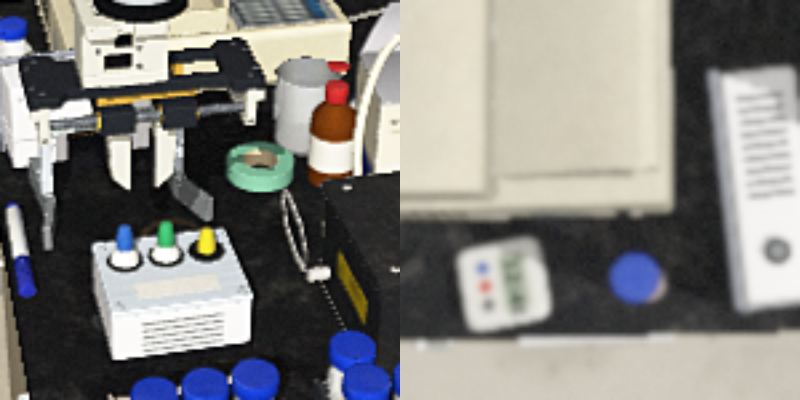

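The tube stands upright at its new place (right panel, px (635,278)). In the left panel the narrow fingertips hang above the green and blue caps, and the gap between them should be about 30 mm. I'll press both together.

Call:
send_rows(motion="0.67 0 0 -0.02 0 0 0; 0.67 0 0 -0.016 0 0 0; 0.67 0 0 -0.005 0 0 0; 0.67 0 0 -0.005 0 0 0; 0.67 0 0 -0.003 0 0 0")

```text
clock: 8.62
position: [0.492, -0.1562, 0.1585]
ee_rot: [2.219, 2.223, 0.002]
force: [-1.7, 1.4, 10.5]
width: 0.329
gripper_force: 4.9
```

Call:
send_rows(motion="0.67 0 0 -0.003 0 0 0; 0.67 0 0 -0.002 0 0 0; 0.67 0 0 -0.002 0 0 0; 0.67 0 0 0 0 0 0")

```text
clock: 9.12
position: [0.492, -0.1562, 0.1516]
ee_rot: [2.219, 2.223, 0.002]
force: [-1.2, 1.1, 6.6]
width: 0.33
gripper_force: 3.2
```

Call:
send_rows(motion="0.67 0 0 -0.002 0 0 0; 0.67 0 0 -0.002 0 0 0; 0.67 0 0 -0.001 0 0 0; 0.67 0 0 0 0 0 0")

```text
clock: 9.62
position: [0.4921, -0.1563, 0.1473]
ee_rot: [2.219, 2.222, 0.003]
force: [-4.0, 1.5, 17.6]
width: 0.327
gripper_force: 9.0
```

Call:
send_rows(motion="0.67 0 0 -0.001 0 0 0; 0.67 0 0 0 0 0 0")

```text
clock: 9.88
position: [0.4923, -0.1564, 0.1471]
ee_rot: [2.219, 2.222, 0.004]
force: [-7.4, 3.5, 29.6]
width: 0.33
gripper_force: 14.8
```

Call:
send_rows(motion="0.67 0 0 0.03 0 0 0; 0.67 0 0 0.06 0 0 0; 0.67 0 0 0.06 0 0 0; 0.67 -0.03 0.05 0 0 0 0; 0.67 -0.03 0.05 0 0 0 0")

```text
clock: 10.5
position: [0.4312, -0.0553, 0.2956]
ee_rot: [2.22, 2.221, 0.003]
force: [-0.2, 1.5, 0.4]
width: 0.333
gripper_force: 0.0
```

```bash
cat > m2.py <<'E'
from meas import *
img,w=pts("top"); v,u=np.mgrid[:420,:560]
box=lambda a,b,c,d:(u>=a)&(u<=c)&(v>=b)&(v<=d)
print("carrier",rect(w,box(270,200,410,275),.053,.068))
for n,b in(("y",(358,211,377,227)),("g",(358,228,377,241)),("b",(358,242,377,256))):
    p=w[box(*b)]; p=p[p[:,2]>.068]; zt=np.percentile(p[:,2],90); q=p[p[:,2]>zt-.004]; print(n,zt,q.mean(0),len(q))
E
python3 m2.py; python3 - <<'E'
import numpy as np
for f in("top1","side0"):
  w=np.load(f"{f}.npy").reshape(-1,3)
  w=w[(w[:,1]<-.235)&(w[:,1]>-.42)&(w[:,0]>.40)&(w[:,0]<.60)]
  for z in(.01,.03,.05,.07,.09,.11):
    p=w[(w[:,2]>z)&(w[:,2]<z+.02)]
    if len(p): print(f,z,len(p),"ymax",np.percentile(p[:,1],99.5),"x",np.percentile(p[:,0],[1,99]))
E
```

```text
carrier (((421.41632080078125, 23.36920166015625), (0.041765421628952026, 5.549726486206055), 3.9300591945648193), array([0.4214, 0.0234, 0.0601]), 3)
y 0.6517928997685767 [ 0.44397861 -0.01965353  0.65122746] 91
g 0.661609447115272 [ 0.42491777 -0.01858083  0.66042438] 110
b 0.6692456293140618 [ 0.40822023 -0.01670152  0.66798762] 164
top1 0.01 1 ymax -0.4054774632618049 x [0.43353496 0.43353496]
top1 0.03 3 ymax -0.39175970796781273 x [0.43232366 0.43759267]
top1 0.05 47 ymax -0.3727046865973282 x [0.43115856 0.47560433]
top1 0.07 45 ymax -0.3693120202938057 x [0.43261099 0.47580243]
top1 0.09 32 ymax -0.367205616765144 x [0.43723135 0.47373592]
top1 0.11 257 ymax -0.3676864141544195 x [0.43695128 0.50150913]
side0 0.01 232 ymax -0.33372006733338505 x [0.43149231 0.58775486]
side0 0.03 813 ymax -0.3362900382078777 x [0.43192062 0.59814571]
side0 0.05 878 ymax -0.3277800688309571 x [0.43223748 0.59855062]
side0 0.07 588 ymax -0.3387111839551559 x [0.43264504 0.59868563]
side0 0.09 422 ymax -0.35965387446184666 x [0.44197994 0.59902401]
side0 0.11 789 ymax -0.3566509995354211 x [0.44070899 0.59917026]
```

```bash
cat > m3.py <<'E'
from meas import *
img,w=pts("side"); hsv=cv2.cvtColor(img,cv2.COLOR_BGR2HSV); 
reg=(w[...,0]>.43)&(w[...,0]<.57)&(w[...,1]>-.26)&(w[...,1]<.06)&(w[...,2]>.062)&(w[...,2]<.11)
for n,a,b in(("y",22,35),("g",50,80),("b",100,125)):
    p=w[reg&(hsv[...,0]>=a)&(hsv[...,0]<=b)&(hsv[...,1]>130)&(hsv[...,2]>60)]
    if len(p): print(n,len(p),p[:,2].max().round(4),np.median(p,0).round(4))
print("carrier",rect(w,(w[...,0]>.4)&(w[...,0]<.6)&(w[...,1]>-.3)&(w[...,1]<.1),.055,.065))
E
python3 m3.py
python3 - <<'E'
import sys; sys.path.insert(0,'.')
import h, numpy as np, cv2
img=cv2.imread('pics/side0.png'); w=np.load('side0.npy')
h.pts=lambda n:(img,w)
exec(open('m3.py').read().replace('from meas import *','from meas import *\npts=h.pts'))
E
```

```text
y 58 0.0855 [ 0.5468 -0.1607  0.0736]
g 55 0.0845 [ 0.5117 -0.1602  0.0738]
b 53 0.0838 [ 0.4752 -0.1607  0.0753]
carrier (((512.6082763671875, -174.86839294433594), (104.71563720703125, 120.15715789794922), 89.51610565185547), array([ 0.5107, -0.1838,  0.0611]), 1316)
y 57 0.0863 [ 0.547  -0.1604  0.0733]
g 46 0.0972 [ 0.5111 -0.1602  0.0876]
b 90 0.1099 [ 0.4807 -0.1567  0.0972]
carrier (((512.8951416015625, -175.4001007080078), (104.23074340820312, 121.06194305419922), 89.19092559814453), array([ 0.5119, -0.1856,  0.061 ]), 1260)
```

All three cap tops now read the same height, so every bottle is seated, and the carrier has not moved. Next I'll go behind the push face.

Call:
send_rows(motion="0.35 0.02 -0.0505 0 0 0 0; 0.35 0.02 -0.0505 0 0 0 0; 0.35 0.02 -0.0505 0 0 0 0; 0.35 0.02 -0.051 0 0 0 0; 0.35 0 0 -0.05 0 0 0")

```text
clock: 11.22
position: [0.5137, -0.2649, 0.2473]
ee_rot: [2.218, 2.211, 0.001]
force: [-0.4, 1.2, -0.6]
width: 0.649
gripper_force: 0.0
```

Call:
send_rows(motion="0.35 0 0 -0.05 0 0 0; 0.35 0 0 -0.05 0 0 0; 0.35 0 0 -0.04 0 0 0; 0.35 0 0 -0.023 0 0 0; 0.35 0 0 0 0 0 0")

```text
clock: 11.85
position: [0.5107, -0.2584, 0.0805]
ee_rot: [-2.218, -2.221, 0.002]
force: [0.2, 0.1, 0.5]
width: 0.648
gripper_force: 0.0
```

Call:
send_rows(motion="0.35 0 0.008 0 0 0 0; 0.35 0 0.005 0 0 0 0; 0.35 0 0.005 0 0 0 0; 0.35 0 0.005 0 0 0 0.5; 0.35 0 0.006 0 0 0 0.5")

```text
clock: 12.48
position: [0.5119, -0.2304, 0.0823]
ee_rot: [2.199, 2.24, -0.001]
force: [0.4, -5.1, 0.8]
width: 0.648
gripper_force: 2.6
```

Call:
send_rows(motion="0.35 0 0.01 0 0 0 0.9; 0.35 0 0.01 0 0 0 0.9; 0.35 0 0.01 0 0 0 0.9; 0.35 0 0.01 0 0 0 0.9; 0.35 0 0.01 0 0 0 0.9")

```text
clock: 13.1
position: [0.5119, -0.1805, 0.0823]
ee_rot: [2.109, 2.325, -0.001]
force: [0.4, -6.0, 2.2]
width: 0.648
gripper_force: 2.8
```

```bash
cat > m4.py <<'E'
from meas import *
s=arm.observe(); print(s['position'],s['force'])
for n in("side","top"):
    img,w=pts(n)
    r=rect(w,(w[...,0]>.4)&(w[...,0]<.6)&(w[...,1]>-.3)&(w[...,1]<.1),.055,.0655); print(n,r)
    cv2.imwrite(f"pics/{n}_{s['clock']:.1f}.png",img)
E
python3 m4.py; python3 m3.py
```

```text
[ 0.51190744 -0.1804988   0.08230445] [ 0.36159429 -5.98229484  2.19773649]
side (((530.987548828125, -172.37281799316406), (20.925193786621094, 68.58940887451172), 71.02519226074219), array([ 0.5342, -0.1748,  0.0597]), 95)
top (((503.3583068847656, -111.5833969116211), (119.97490692138672, 89.26422119140625), 5.786360263824463), array([ 0.5105, -0.1026,  0.0597]), 1143)
carrier (((524.4462280273438, -142.72998046875), (56.459259033203125, 15.905524253845215), 7.547424793243408), array([ 0.5234, -0.143 ,  0.0616]), 89)
```

Call:
send_rows(motion="0.35 0 0.006 0 2 0.2 0; 0.35 0 0.006 0 2 0.2 0; 0.35 0 0.006 0 2 0.2 0; 0.35 0 0.006 0 2 0.2 0; 0.35 0 0 0 0 0 0")

```text
clock: 13.88
position: [0.5114, -0.1551, 0.0817]
ee_rot: [-2.038, -2.246, -0.145]
force: [-0.4, 0.7, 0.0]
width: 0.651
gripper_force: 0.0
```

```bash
python3 m4.py
```

```text
[ 0.51139013 -0.15507597  0.08171572] [-0.42285682  0.71802065  0.02307933]
side (((521.9803466796875, -125.26725006103516), (52.317115783691406, 16.247478485107422), 9.472268104553223), array([ 0.5216, -0.1254,  0.0608]), 77)
top (((502.4892578125, -83.92536926269531), (119.8947525024414, 100.9625015258789), 5.97164249420166), array([ 0.5024, -0.0828,  0.0596]), 1633)
```

Call:
send_rows(motion="0.35 0 0.0125 0 0 0 0; 0.35 -0.0005 0.0125 0 0 0 -0.2; 0.35 -0.00125 0.0125 0 0 0 0; 0.35 -0.00125 0.0125 0 0 0 0; 0.35 -0.00125 0.0125 0 0 0 0")

```text
clock: 14.6
position: [0.5071, -0.092, 0.0818]
ee_rot: [-2.042, -2.244, -0.143]
force: [1.6, -3.7, -1.6]
width: 0.652
gripper_force: 2.0
```

```bash
python3 m4.py
```

```text
[ 0.5071267  -0.09201833  0.08177519] [ 1.55364897 -3.74018227 -1.58342752]
side (((518.7946166992188, -58.04584503173828), (54.999019622802734, 20.24534034729004), 7.659763336181641), array([ 0.5184, -0.0587,  0.0613]), 76)
top (((498.64007568359375, -24.46092987060547), (120.36582946777344, 84.95890808105469), 5.577608585357666), array([ 0.498 , -0.0242,  0.0598]), 1374)
```

Call:
send_rows(motion="0.35 -0.0012 0.012 0 0 0 0; 0.35 -0.001 0.01 0 0 0 0; 0.35 -0.001 0.01 0 0 0 0; 0.35 -0.0008 0.008 0 0 0 0")

```text
clock: 15.2
position: [0.5032, -0.0525, 0.0818]
ee_rot: [-2.043, -2.244, -0.143]
force: [0.7, -4.7, -0.0]
width: 0.65
gripper_force: 2.3
```

Call:
send_rows(motion="0.35 -0.0005 0.005 0 0 0 0; 0.35 -0.0005 0.005 0 0 0 0; 0.35 -0.0003 0.003 0 0 0 0")

```text
clock: 15.58
position: [0.5019, -0.0399, 0.0818]
ee_rot: [-2.043, -2.244, -0.143]
force: [1.4, -3.5, 1.1]
width: 0.648
gripper_force: 2.4
```

Call:
send_rows(motion="0.35 -0.0003 0.003 0 0 0 0; 0.35 -0.0003 0.003 0 0 0 0; 0.35 -0.0002 0.002 0 0 0 0")

```text
clock: 15.95
position: [0.5012, -0.0319, 0.0818]
ee_rot: [-2.043, -2.244, -0.143]
force: [0.0, -5.0, 1.2]
width: 0.649
gripper_force: 2.5
```

```bash
python3 m4.py
```

```text
[ 0.50115206 -0.03189185  0.08175751] [ 0.04490197 -5.03445174  1.20709402]
side (((511.5478820800781, 4.916131019592285), (55.6716423034668, 19.308752059936523), 4.157605171203613), array([0.5108, 0.0051, 0.0612]), 71)
top (((491.1856994628906, 59.04389190673828), (121.33626556396484, 57.07021713256836), 5.635188579559326), array([0.4894, 0.0592, 0.06  ]), 958)
```

Call:
send_rows(motion="0.35 -0.0001 0.001 0 0 0 0; 0.35 -0.0001 0.001 0 0 0 0; 0.35 0 0 0 0 0 0")

```text
clock: 16.42
position: [0.5013, -0.0314, 0.0818]
ee_rot: [-2.045, -2.245, -0.142]
force: [0.8, -10.0, 1.2]
width: 0.653
gripper_force: 4.5
```

Call:
send_rows(motion="0.35 -0.0002 0.002 0 0 0 0; 0.35 -0.0001 0.001 0 0 0 0; 0.35 0 0 0 0 0 0")

```text
clock: 16.8
position: [0.5013, -0.0308, 0.0819]
ee_rot: [-2.049, -2.245, -0.14]
force: [0.9, -16.9, 2.1]
width: 0.651
gripper_force: 8.7
```

```bash
python3 m4.py; ls pics | tail -3
```

```text
[ 0.50127112 -0.030843    0.0819077 ] [  0.90946409 -16.92494941   2.13575133]
side (((511.9285888671875, 6.670521259307861), (53.60424041748047, 19.55392074584961), 0.5081475377082825), array([0.5118, 0.0064, 0.0614]), 71)
top (((490.9910583496094, 59.062747955322266), (120.53485107421875, 57.0511360168457), 5.670005798339844), array([0.4895, 0.0592, 0.0599]), 964)
top_14.6.png
top_15.9.png
top_16.8.png
```

It has stopped hard and is aligned. I'll back off and verify.

Call:
send_rows(motion="0.35 0.001 -0.014 0 0 0 0; 0.35 0.003 -0.03 0 0 0 0; 0.35 0.003 -0.03 0 0 0 0; 0.35 0 -0.02 0.05 0 0 0; 0.35 -0.02 -0.02 0.05 0 0 0")

```text
clock: 17.52
position: [0.4879, -0.1407, 0.1825]
ee_rot: [-2.04, -2.244, -0.143]
force: [1.4, 0.1, 1.9]
width: 0.647
gripper_force: 0.0
```

Call:
send_rows(motion="0.35 -0.02 -0.05 0.03 0 0 0; 0.35 -0.02 -0.05 0.03 0 0 0; 0.35 -0.02 -0.05 0 0 0 0; 0.35 0 0 0 0 0 0")

```text
clock: 18.02
position: [0.4254, -0.2944, 0.2423]
ee_rot: [-2.05, -2.238, -0.143]
force: [0.2, 1.0, -0.2]
width: 0.655
gripper_force: 0.0
```

```bash
python3 m4.py; python3 m3.py; python3 - <<'E'
from h import *
import glob
f=sorted(glob.glob("pics/top_*"))[-1]; a=cv2.imread(f); b=cv2.imread(f.replace("top_","side_"))
cv2.imwrite("pics/fin.png",np.hstack([cv2.resize(a[185:305,160:360],(400,240)),cv2.resize(b[150:270,200:400],(400,240))]))
w=pts("top")[1]; p=w.reshape(-1,3)
# along-dock profile
o=np.array([.4866,.0882]);d=np.array([-.0995,.995]);q=p[:,:2]-o
X=q@d;Y=q@np.array([-d[1],d[0]])
k=(abs(Y)<.05)&(abs(p[:,2]-.06)<.006)&(X>-.15)&(X<.02); print("plate X",np.percentile(X[k],[0,1,99,100]))
k=(abs(X+.04)<.1)&(abs(p[:,2]-.06)<.006)&(X<-.01); print("plate Y",np.percentile(Y[k],[1,99]))
k=(abs(Y)<.07)&(abs(p[:,2]-.108)<.008)&(X>-.02)&(X<.09);print("housing X",np.percentile(X[k],[1,99]))
E
```

```text
[ 0.42542271 -0.29436025  0.24228666] [ 0.22470349  1.00535266 -0.22947769]
side (((475.4615478515625, -7.892538070678711), (68.87400817871094, 22.561880111694336), 8.243790626525879), array([ 0.473 , -0.0091,  0.0598]), 115)
top (((490.8609924316406, 58.937705993652344), (120.95390319824219, 57.36024856567383), 5.67753791809082), array([0.4897, 0.0592, 0.0599]), 960)
carrier (((476.8868103027344, -6.895223617553711), (71.81668853759766, 22.938844680786133), 8.11781120300293), array([ 0.4756, -0.0072,  0.0607]), 122)
plate X [-0.1002483  -0.0991181  -0.00157967 -0.00079061]
plate Y [-0.63291923  0.4185015 ]
housing X [0.00082971 0.06322632]
```

View pics/fin.png

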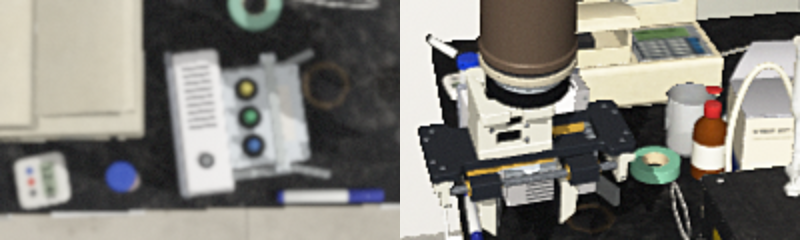

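The carrier's top plate spans -100 to -1 mm in the bay's frame, so it is home. The top view shows the bottles past the bar, the tube upright at px (122,177) and the bystanders in place.

```bash
python3 -c "from cell import arm; print(arm.sign_off())"
```

```text
the job is handed in; nothing more can be done
None
```

The carrier is docked and the job is handed in: it stopped firmly at about 17 N and measures home to within about 1 mm, the two proud bottles (green and blue) are pushed down, and the tube stands upright at about (0.418, 0.215) left of the bay, with the bystanders looking unmoved.

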